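# Seat the turbine hall in the power station model

### The arm

A 6-joint arm with a two-finger parallel gripper is mounted at the origin on the work surface. World frame = base frame: x ahead of the robot, y to its left, z up, the work surface at z = 0. Lengths are in mm, angles in rad, forces in N, time in s.
With the tool pointing down it reaches from about 350 to 975 mm from the base axis. Payload 7.1 kg.
Tool frame: the origin (TCP) lies at the very end of the fingers, on their centre line; the grasp point (between the pads) lies 19 mm behind it; z points along the fingers, y is the direction in which the jaws open and shut (so a half turn about z gives the same grasp; the last joint's range is limited). The gripper opens to 88 mm and grips with 3 to 60 N. Pads are 20 mm wide; open, the fingers measure 115 mm over their backs; the gripper's body (75 mm by 178 mm) begins 61 mm behind the grasp point.
Start: joints at [1.204, 0.423, 1.63, -0, 1.089, -0.019], TCP at [212.987, 587.572, 222.675] pointing down, gripper open.
Joint ranges: [-3, 3], [-0.9, 2.11], [0.09, 2.58], [-1.31, 4.45], [0.11, 2.69], [-2.54, 2.54]. Speed limits (rad/s): [2.39, 2.39, 3.01, 3.14, 3.14, 3.14].

### API

Orientations are given as a rotation vector (axis times angle).
In Python, from workcell import * gives the robot as it stands.
- The arm moves only by the tool play_rows, never from a script. Its argument "plan" is text: rows parted by semicolons, each of 7 numbers parted by spaces: the finger opening in cm, from 0 to 8.78, then the shift along the tool's x, y, z in cm, then the turn, a rotation vector about the tool's x, y, z in degrees. A call has 1 to 20 rows; each row shifts and turns the commanded pose from where the row before left it, along the tool's axes as they then stand; what a row does not reach is not made up. A row lasts 1/8 s, in which the tool goes at most 62.5 mm and 10.7 degrees, less where a joint would pass 70% of its speed; a pose out of reach is approached as far as the arm can. A call is refused whole if a number of a shift passes 6.25 or a number of a turn 10.7, either way. A call with a gripper value outside its range is refused whole. The fingers move at their own pace and stop on an object; the grip force is fixed at half the most. Time passes only in rows, so rows that do not move let the fingers close. It gives the time, the measured TCP pose, the force and the opening at its end, in the units of the state.
- get_obs(): the state, without advancing time (a new reading comes with each control period).
- get_image(name): name is "scene" or "top" or "wrist"; returns a dict with "pixels" (384x512x3 uint8, red, green, blue), "range_z" (384x512 float32, mm along the optical axis (not along the pixel's ray), 0 where there is no reading), "fx", "fy", "cx", "cy" (pixels), "eye" and "attitude" of the camera in the world. Camera axes: x right, y down, z forward; pixel columns grow to the right and rows downward; lengths in mm; the calibration is good to about 2 mm. A picture is of the moment at which its call begins.
- close_job(): hands the job in, once; it reports no verdict.
The state is a dict: "t": time; "qpos": joint angles; "qvel": joint speeds; "joint_torque": joint torques, N m; "ee_pos": TCP position; "orientation": TCP orientation; "ft_force": force on the tool from outside, world axes, zero at the start; "moment": the same for the moment, N m; "width": finger opening in mm.
Only numpy, scipy, OpenCV 4.12 (cv2) and the standard library are available. Lean on these libraries where they do the work, as an engineer would, in place of code of your own. Each camera call takes 0.05 s, during which the arm holds its last target. There are 200 camera calls.

### The job

The model's white turbine hall stands on end on the bench. Without letting it topple, lay it down on its underside on the bench top beside the model, let go of it, then take it again from above and seat it fully home, flat and square, in its T-shaped pocket in the model's base board. Let go of it there, and leave the other loose things on the bench where they are.

Things in the scene. Friction and masses are not known exactly. Their poses are not given: they have to be found in the camera images.
- hall: Turbine hall: solid white model building, about 0.24 kg, dark window bands, T-shaped in plan. Origin: centre of its big end face, on which it stands at the start. Its axes: z along its 135 mm length to the annex (up at the start), x out of the roof (at the start facing roughly -y, the robot's right), y across. Underside: the flat face at x = -30 mm; lying right, x points up.
- main_mid (a point): middle of the hall's main part, which measures 60 mm (x, -30 to +30 in the hall's axes) by 54 mm (y, -27 to +27) by 90 mm (z, 0 to 90). Axes as the hall's. Lying right, its roof is 60 mm above the underside
- annex_mid (a point): middle of the hall's annex, its narrower, lower end: 45 mm (x, -30 to +15 in the hall's axes) by 34 mm (y, -17 to +17) by 45 mm (z, 90 to 135). Axes as the hall's. At the start the annex is the top and a hand leaning over from the roof side can pinch it across y
- hall_foot (a point): centre of the hall's underside: at x -30, y 0, z 67.5 mm in the hall's axes
- hall_annex (a point): on the underside, middle of the annex's end edge: at x -30, y 0, z 135 mm in the hall's axes
- board: The model's grey base board, fixed, turned up to 0.35 rad either way; x -110 to +110, y -165 to +135, 24 mm high; origin on the bench under the pocket's centre. Beside the pocket it is clear to x = -80 and +80 mm (beyond: low tanks and switchgear under 45 mm; thin mast 99 mm high at x 70, y -125). The bench is clear between the board and the standing hall, about x 0.50, y 0.11 m.
- pocket (a point): centre of the pocket's floor, 9 mm above the bench; the hall's foot centre rests here. Axes as the board's: z up, y to the annex arm. Pocket: T-shaped, sharp edges, upright walls, 15 mm deep, 1.2 mm clear of the hall all round: wide part 56.4 mm (x) from y -68.7 to +23.7, narrow annex arm 36.4 mm from there to y +68.7 mm
- pocket_annex (a point): on the pocket's floor, 67.5 mm along +y from its centre, where the annex's end edge comes when seated
- end_block (a point): top of the white block fixed on the board close beyond the annex arm: 90 (x) by 38 mm (y), 100 mm above the bench; it leaves no room there for a hand tilted over the annex end
- dome_top (a point): top of the dome fixed on the board beyond the pocket's wide end: 80 mm across, 93 mm above the bench
- cooling_tower: Bystander: loose grey model cooling tower, waisted, 84 mm across its foot, 90 mm tall, to the far side; origin under its centre
- paint_jar: Bystander: glass jar with a lid, 48 mm across, 60 mm tall, near the robot; origin under its centre
- screwdriver: Bystander: screwdriver lying near the robot on its left; origin on its underside, x along it to the tip
- tape: Bystander: ring of tape lying flat near the robot on its right, 84 mm across, 24 mm high; origin under its centre
- spare_block: Bystander: plain white block 70 x 50 x 35 mm lying at the far left; origin under its centre
- brush: Bystander: brush lying to the left, beyond the hall; origin on its underside, x along it to the bristles
- cup: Bystander: white cup, 72 mm across, 80 mm tall, to the left; origin under its centre
There are look-alikes about, which are no part of the job. What is shaped like the hall but pink or red is not meant.

How it is judged (in metres and radians):
On the way:
1. the hall lies on its underside on the bench top, let go (angle between hall's own x axis and vertical below 0.05 rad and height (world z) of hall_foot below 0.005 m and contact force between hall and the fingers below 0.1 N and linear speed of hall below 0.02 m/s), for 0.2 s.
At the end, for the whole second after the job is handed in: The hall sits in the pocket with foot centre and annex end within 4 mm (level) of their places and at most 2 mm above the pocket floor, roof up within 0.03 rad, released and at rest (horizontal distance between hall_foot and pocket below 0.004 m and horizontal distance between hall_annex and pocket_annex below 0.004 m and z of hall_foot in the frame of pocket below 0.002 m and z of hall_annex in the frame of pocket_annex below 0.002 m and angle between hall's own x axis and vertical below 0.03 rad and contact force between hall and the fingers below 0.1 N and linear speed of hall below 0.01 m/s); the robot touches nothing.
It fails at once if the hall topples or is flung (turns faster than 6 rad/s) (angular speed of hall above 6 rad/s).
It fails at once if another loose thing is moved more than 30 mm (distance of any of cooling_tower, paint_jar, screwdriver, tape, spare_block, brush, cup from where it was at the start of the episode above 0.03 m).
It also fails if it takes over 64 s, if anything falls off the work surface, if the arm or the gripper's body presses on something with over 40 N, if the wrist force passes 120 N, or if a joint passes its speed limit or range.

## Working session

There is one attempt and no reset: what is moved stays moved. The work goes in short steps, Python scripts to look and compute and a tool call to move; the robot and the scene stay as the last step left them, time stands still between calls to the robot, and variables do not carry over. Pictures are saved under pics/ and viewed, about 8 in all and at most 12, crops included, and the job is handed in when it is done.

Besides the shell and the picture viewer there is one more tool, called after "Call:" in YAML: its name, and indented under it one key for each argument. play_rows: Moves the arm, as the interface text tells. Its arguments: {"type":"object","properties":{"plan":{"type":"string"}},"required":["plan"]}

```bash
ls; mkdir -p pics; cat > h.py <<'E'
from workcell import *
import numpy as np, cv2
from scipy.spatial.transform import Rotation as R
def grab(n,save=None):
    im=get_image(n)
    if save: cv2.imwrite('pics/'+save,im['pixels'][:,:,::-1])
    return im
def att(im):
    a=np.array(im['attitude'],float)
    return a if a.shape==(3,3) else R.from_rotvec(a).as_matrix()
def cloud(im):
    z=im['range_z'].astype(float); v,u=np.mgrid[0:384,0:512]
    p=np.stack([(u-im['cx'])/im['fx']*z,(v-im['cy'])/im['fy']*z,z],-1)
    w=p@att(im).T+np.array(im['eye']); w[z<=0]=np.nan
    return w
E
python3 - <<'E'
from h import *
a=grab('scene');b=grab('top')
for i in(a,b):print(i['eye'],i['attitude'],i['fx'])
np.savez('/tmp/a.npz',a=cloud(a),b=cloud(b),ap=a['pixels'],bp=b['pixels'])
cv2.imwrite('pics/1.png',cv2.resize(np.hstack([a['pixels'],b['pixels']])[:,:,::-1],(800,300)))
cv2.imwrite('pics/2.png',b['pixels'][:,:,::-1])
print(get_obs())
E
```

```text
pics
[1050.57951278  259.08739744 1083.25263809] [-1.60070916 -2.22300653  0.63262394] 422.5555825639769
[ 350.82590188   90.39221749 1303.67702054] [-2.17996075  2.16675079 -0.12962655] 446.321484352955
{'t': 0.1, 'qpos': array([ 1.20398069e+00,  4.23756916e-01,  1.63063321e+00,  1.11937073e-05,
        1.08858657e+00, -1.90319305e-02]), 'qvel': array([ 0.00060736, -0.00232793, -0.00145166, -0.00020405,  0.00026908,
        0.00095615]), 'joint_torque': array([-3.47330924e-04, -5.45612419e+01, -2.74323982e+01,  6.44637085e-02,
        1.87726622e-02, -5.01251384e-05]), 'ee_pos': array([212.81689121, 587.10505073, 221.97639958]), 'orientation': array([-5.43508654e-01, -3.09394083e+00,  2.13054062e-03]), 'ft_force': array([-0.43883349, -1.12681788, -0.24634729]), 'moment': array([ 0.00302256, -0.03945782,  0.04341749]), 'width': 87.63598852629953}
```

View pics/1.png

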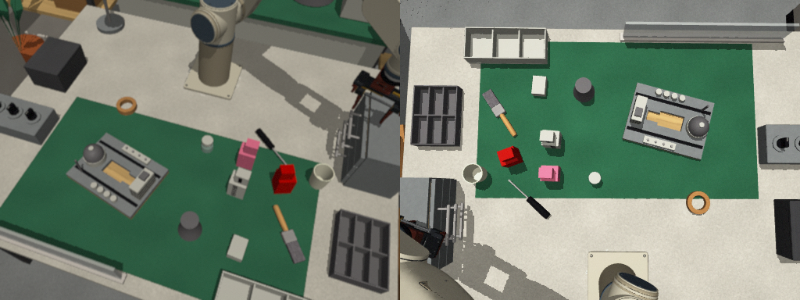

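View pics/2.png

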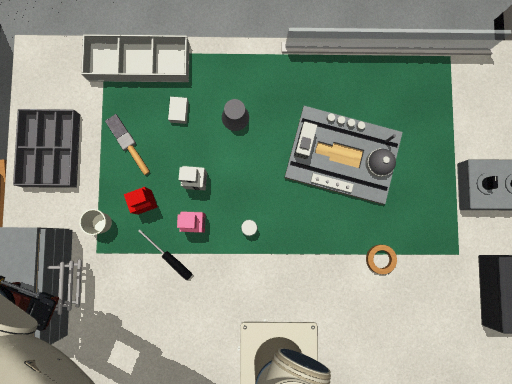

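Both pictures show the candidates. In the top view the white hall is at (191,177), the pink look-alike at (190,222), the red one at (140,200), the plain spare block at (178,110) and the fixed end block at (306,140). I choose (191,177): it is white, standing and stepped. The pocket is the tan T at (340,155).

```bash
python3 - <<'E'
from h import *
d=np.load('/tmp/a.npz');b=d['b'];bp=d['bp'].astype(int);a=d['a']
for n,c in(('top',b),('scene',a)):
    x,y,z=c[...,0],c[...,1],c[...,2]
    print(n,'bench',np.nanmedian(z[(abs(x-550)<150)&(abs(y-0)<60)&(z<8)]))
    reg=(abs(x-500)<85)&(abs(y-110-70)<140)
    for lo,hi in((80,100),(125,150)):
        m=reg&(z>lo)&(z<hi)
        k,l,st,ce=cv2.connectedComponentsWithStats(m.astype(np.uint8))
        for i in range(1,k):
            if st[i,4]>15:
                q=c[l==i]; print(lo,st[i],np.nanmedian(q,0).round(1),cv2.minAreaRect(q[:,:2].astype(np.float32)), np.median((bp if n=='top' else d['ap'])[l==i],0))
    P=bp if n=='top' else d['ap'].astype(int)
    tan=(P[...,0]-P[...,2]>60)&(z<18)&(z>-5)&(y<0)&(x>450)&(y>-300)
    k,l,st,ce=cv2.connectedComponentsWithStats(tan.astype(np.uint8));i=1+np.argmax(st[1:,4]);q=c[l==i]
    r=cv2.minAreaRect(q[:,:2].astype(np.float32));print('tan',st[i],np.median(q,0),r);print(cv2.boxPoints(r))
np.set_printoptions(suppress=True)
im=bp.astype(np.uint8)
A=cv2.resize(im[150:240,120:240],None,fx=4,fy=4,interpolation=2);B=cv2.resize(im[100:210,280:410],None,fx=4,fy=4,interpolation=2)[:360,:]
S=d['ap'][200:260,270:390];S=cv2.resize(S,(480,240))
cv2.imwrite('pics/3.png',cv2.resize(np.hstack([A,cv2.resize(d['ap'][170:260,270:390],(480,360)) ,B[:,:]]),None,fx=.53,fy=.8)[:,:,::-1])
E
```

```text
top bench 1.46188965696399
80 [181 166  24  22 214] [499.8 226.9  90.2] ((512.2568359375, 242.72779846191406), (59.991981506347656, 54.205101013183594), 85.60433197021484) [140.  141.  130.5]
125 [178 167  19  15 235] [512.1 250.2 135. ] ((512.5575561523438, 250.31198120117188), (45.44489288330078, 34.64685821533203), 85.21829223632812) [229. 228. 217.]
tan [316 143  46  25 683] [ 594.42209503 -183.70645376    9.26845487] ((594.5324096679688, -175.91839599609375), (134.63671875, 52.513084411621094), 75.31375122070312)
[[ 552.0668   -234.38066 ]
 [ 602.86414  -247.69408 ]
 [ 636.99805  -117.45613 ]
 [ 586.2007   -104.142715]]
scene bench 1.6744951913119621
80 [293 218  24  26 224] [530.4 231.8  90.2] ((513.17919921875, 243.39108276367188), (60.1408805847168, 54.848297119140625), 85.5010986328125) [148. 147. 136.]
125 [301 214  21  19 243] [514.6 251.1 135.3] ((512.0167846679688, 251.29449462890625), (44.577606201171875, 37.58488082885742), 85.64608764648438) [174. 171. 158.]
tan [133 207  39  30 555] [ 587.24244607 -188.88900054    9.58730163] ((586.0646362304688, -182.92738342285156), (117.9218521118164, 50.42844009399414), 75.92716979980469)
[[ 547.2705  -233.98778]
 [ 596.1854  -246.24971]
 [ 624.85876 -131.86699]
 [ 575.94385 -119.60506]]
```

View pics/3.png

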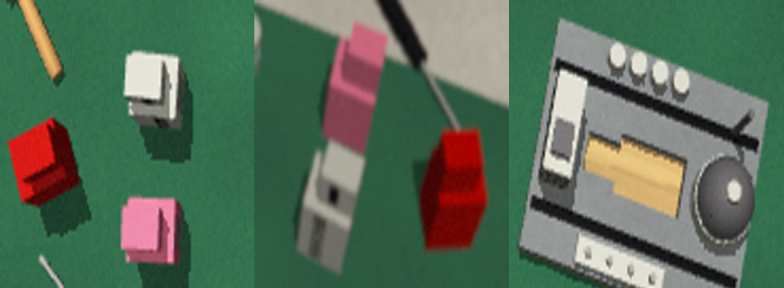

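The crop confirms the choice: the white stepped body with window bands at (155,88), next to the pink and red look-alikes. The pocket at (635,172) lies with its annex arm toward the white end block. Next is a row planner.

```bash
cat >> h.py <<'E'
np.set_printoptions(suppress=True,precision=2)
def toolR(yaw,t):  # jaw axis at yaw deg from world x, tool tilted t deg about jaw axis from straight down
    c,s=np.cos(np.radians(yaw)),np.sin(np.radians(yaw))
    R0=np.array([[-s,c,0],[c,s,0],[0,0,-1.]])
    return R.from_matrix(R0)*R.from_euler('y',t,degrees=True)
def rows(P,Q,wps,g):
    """wps: list of (tcp mm, Rotation, n). prints per-row numbers"""
    for p,q,n in wps:
        p=np.array(p,float); rel=(Q.inv()*q).as_rotvec()/n; out=[]
        tot=np.degrees(rel)
        for i in range(n):
            d=Q.inv().apply((p-P)/(n-i))/10; r=np.round(np.degrees((Q.inv()*q).as_rotvec()/(n-i)),1); d=np.round(d,2)
            P=P+Q.apply(d*10); Q=Q*R.from_rotvec(np.radians(r))
            out.append(f"{g} "+' '.join(f'{v:g}' for v in [*d,*r]))
        print('; '.join(out)+';')
    return P,Q
def cur():
    o=get_obs(); return np.array(o['ee_pos']),R.from_rotvec(o['orientation'])
E
python3 - <<'E'
from h import *
P,Q=np.array([212.987,587.572,222.675]),cur()[1]
R1=toolR(-4.4,0);R2=toolR(-4.4,60);z=R2.as_matrix()[:,2];g=np.array([512.7,247,118.])
print(R2.as_matrix())
rows(P,Q,[((220,520,330),Q,3),((440,90,330),R1,11),(g+z*(19-90),R2,8)],8.7)
E
```

```text
[[ 0.04  1.    0.07]
 [ 0.5  -0.08  0.86]
 [ 0.87  0.   -0.5 ]]
8.7 -0.99 -2.04 -3.57 0 0 0; 8.7 -0.99 -2.04 -3.58 0 0 0; 8.7 -0.98 -2.05 -3.57 0 0 0;
8.7 -3.21 -2.99 0 -0 0 6.8; 8.7 -3.54 -2.59 0 -0 0 6.8; 8.7 -3.83 -2.15 0 -0 0 6.8; 8.7 -4.06 -1.69 0.01 -0 0 6.8; 8.7 -4.23 -1.19 0 -0 0 6.8; 8.7 -4.34 -0.69 0.01 -0 0 6.7; 8.7 -4.39 -0.17 0 -0 0 6.8; 8.7 -4.38 0.34 0.01 -0 0 6.7; 8.7 -4.3 0.85 0 -0 0 6.8; 8.7 -4.17 1.36 0.01 -0 0 6.7; 8.7 -3.99 1.84 0 -0 0.1 6.8;
8.7 1.26 0.76 2.21 -0 7.5 -0; 8.7 0.96 0.76 2.35 -0 7.5 -0; 8.7 0.64 0.75 2.46 -0 7.5 -0; 8.7 0.32 0.76 2.52 -0 7.5 -0; 8.7 -0.01 0.75 2.54 -0 7.5 -0; 8.7 -0.35 0.76 2.51 0 7.5 -0; 8.7 -0.67 0.75 2.45 0 7.5 -0; 8.7 -0.99 0.76 2.34 0 7.5 -0;
```

Call:
play_rows:
  plan: "8.7 -1 -2 -3.6 0 0 0; 8.7 -1 -2 -3.6 0 0 0; 8.7 -1 -2 -3.6 0 0 0; 8.7 -3.2 -3 0 0 0 6.8; 8.7 -3.5 -2.6 0 0 0 6.8; 8.7 -3.8 -2.2 0 0 0 6.8; 8.7 -4.1 -1.7 0 0 0 6.8; 8.7 -4.2 -1.2 0 0 0 6.8; 8.7 -4.3 -0.7 0 0 0 6.8; 8.7 -4.4 -0.2 0 0 0 6.8; 8.7 -4.4 0.3 0 0 0 6.8; 8.7 -4.3 0.9 0 0 0 6.8; 8.7 -4.2 1.4 0 0 0 6.7; 8.7 -4 1.8 0 0 0 6.7; 8.7 0 0 0 0 0 0"

```text
t: 1.98
ee_pos: [439.5, 87.7, 330.4]
orientation: [2.312, 2.127, -0.001]
ft_force: [-0.2, -0.3, 0.8]
width: 86.8
```

Call:
play_rows:
  plan: "8.7 1.3 0.8 2.2 0 7.5 0; 8.7 1 0.8 2.3 0 7.5 0; 8.7 0.6 0.8 2.5 0 7.5 0; 8.7 0.3 0.7 2.5 0 7.5 0; 8.7 0 0.7 2.5 0 7.5 0; 8.7 -0.3 0.7 2.5 0 7.5 0; 8.7 -0.7 0.7 2.4 0 7.5 0; 8.7 -1 0.8 2.3 0 7.5 0; 8.7 0 0 0 0 0 0; 8.7 0 0 0 0 0 0"

```text
t: 3.22
ee_pos: [506.3, 185.1, 156.2]
orientation: [-1.656, -1.533, -0.954]
ft_force: [-0.3, 0.4, -0.1]
width: 86.9
```

```bash
python3 - <<'E'
from h import *
P,Q=cur();o=get_obs();print(o['qpos'],o['ft_force'],P)
w=grab('wrist','4.png')
R2=toolR(-4.4,60);z=R2.as_matrix()[:,2];g=np.array([512.7,247,118.]);print((Q.inv()*R2).as_rotvec()*57.3)
c=cloud(w);Z=c[...,2]
print(w['eye'],att(w))
for lo,hi in((85,95),(130,140)):
    m=(Z>lo)&(Z<hi)&(abs(c[...,0]-512)<50)&(abs(c[...,1]-243)<50); 
    if m.sum()>20: print(m.sum(),cv2.minAreaRect(c[m][:,:2].astype(np.float32)))
rows(P,Q,[(g+z*19,R2,6)],8.7)
E
```

```text
[-0.19  0.61  2.02  1.2   1.17 -1.02] [-0.27  0.37 -0.13] [506.35 185.13 156.24]
[ 0.05  0.11 -0.01]
[499.45  83.63 304.58] [[ 1.   -0.06  0.05]
 [-0.08 -0.73  0.68]
 [-0.   -0.69 -0.73]]
1690 ((512.82470703125, 240.43911743164062), (60.97954177856445, 53.95760726928711), 86.1469955444336)
1629 ((513.5208129882812, 248.1796417236328), (46.24681854248047, 34.002342224121094), 85.99606323242188)
8.7 -0.03 0.03 1.53 0 0 -0; 8.7 -0.03 0.02 1.53 0 0 -0; 8.7 -0.03 0.03 1.53 0 0 -0; 8.7 -0.03 0.02 1.54 0 0 -0; 8.7 -0.03 0.03 1.53 0 0.1 -0; 8.7 -0.04 0.02 1.54 0.1 0 -0;
```

View pics/4.png

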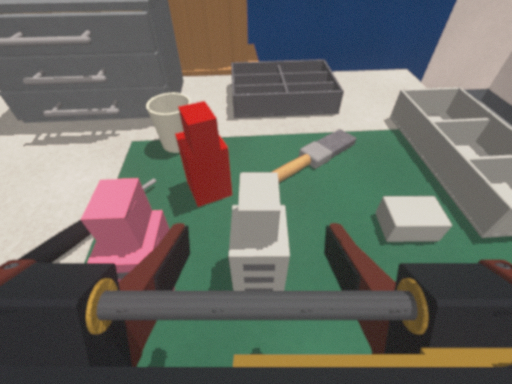

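The wrist view shows the white hall at (259,230) centred between the open fingers (175 and 345 px). The pink and red look-alikes are clear at the left. I'm advancing and closing.

Call:
play_rows:
  plan: "8.7 0 0 1.5 0 0 0; 8.7 0 0.1 1.5 0 0 0; 8.7 0 0 1.5 0 0 0; 8.7 0 0 1.5 0 0 0; 8.7 -0.1 0.1 1.5 0 0 0; 8.7 0 0 1.5 0 0 0; 8.7 0 0 0 0 0 0; 3 0 0 0 0 0 0; 3 0 0 0 0 0 0; 3 0 0 0 0 0 0; 3 0 0 0 0 0 0; 3 0 0 0 0 0 0; 3 0 0 0 0 0 0"

```text
t: 4.9
ee_pos: [514.6, 261.7, 109.6]
orientation: [-1.656, -1.53, -0.956]
ft_force: [0.2, -0.0, 1.2]
width: 34.1
```

```bash
python3 - <<'E'
from h import *
P,Q=cur();R2=toolR(-4.4,60);R3=toolR(-4.4,-30);z3=R3.as_matrix()[:,2]
G=np.array([504,161.3,26.5])
P,Q=rows(P,Q,[(P+[0,0,45],Q,5),(G+[0,0,125]+19*z3,R3,15)],2)
rows(P,Q,[(G+[0,0,10]+19*z3,R3,6)],2)
E
```

```text
2 0.78 -0 -0.45 0 0 0; 2 0.78 -0 -0.45 -0 0 0; 2 0.78 -0 -0.45 -0 0 0; 2 0.78 -0 -0.45 -0 0 0; 2 0.78 -0 -0.45 -0 0 0;
2 -0.48 -0.02 -0.57 0 -6 -0; 2 -0.54 -0.02 -0.52 0 -6 -0; 2 -0.59 -0.02 -0.46 0 -6 -0; 2 -0.63 -0.02 -0.4 0 -6 -0; 2 -0.67 -0.02 -0.33 0 -6 -0; 2 -0.7 -0.02 -0.25 -0 -6 -0; 2 -0.73 -0.02 -0.18 -0 -6 -0; 2 -0.74 -0.02 -0.1 -0 -6 -0; 2 -0.75 -0.01 -0.03 -0 -6 -0; 2 -0.75 -0.02 0.05 -0 -6 -0; 2 -0.74 -0.01 0.13 -0 -6 -0; 2 -0.72 -0.02 0.21 -0 -6 -0; 2 -0.69 -0.01 0.28 -0 -6 -0; 2 -0.66 -0.02 0.35 -0 -6 -0.1; 2 -0.61 -0.02 0.42 -0.1 -6 -0;
2 0.96 -0 1.66 0 0 -0; 2 0.96 -0 1.66 0 0 -0; 2 0.96 -0 1.66 0 0 -0; 2 0.96 -0 1.66 0 0 -0; 2 0.95 -0 1.66 0 0 -0; 2 0.96 -0.01 1.66 0 0 -0;
```

Call:
play_rows:
  plan: "2 0.8 0 -0.45 0 0 0; 2 0.8 0 -0.45 0 0 0; 2 0.8 0 -0.45 0 0 0; 2 0.8 0 -0.45 0 0 0; 2 0.8 0 -0.45 0 0 0; 2 -0.5 0 -0.6 0 -6 0; 2 -0.5 0 -0.5 0 -6 0; 2 -0.6 0 -0.5 0 -6 0; 2 -0.6 0 -0.4 0 -6 0; 2 -0.7 0 -0.3 0 -6 0; 2 -0.7 0 -0.3 0 -6 0; 2 -0.7 0 -0.2 0 -6 0; 2 -0.7 0 -0.1 0 -6 0; 2 -0.8 0 0 0 -6 0; 2 -0.8 0 0 0 -6 0; 2 -0.7 0 0.1 0 -6 0; 2 -0.7 0 0.2 0 -6 0; 2 -0.7 0 0.3 0 -6 0; 2 -0.7 0 0.3 0 -6 0; 2 -0.6 0 0.4 0 -6 0"

```text
t: 7.4
ee_pos: [505.9, 151.8, 138.6]
orientation: [2.009, 1.853, -0.54]
ft_force: [0.5, -1.0, -2.6]
width: 33.5
```

```bash
python3 - <<'E'
from h import *
P,Q=cur();print(get_obs()['qpos'],get_obs()['ft_force'],P)
a=grab('scene');c=cloud(a);w=grab('wrist');t=grab('top')
A=cv2.resize(a['pixels'][100:300,120:360],(480,400));B=cv2.resize(w['pixels'],(320,240));T=cv2.resize(t['pixels'][100:260,160:288],(320,400))
T[:0]=0
cv2.imwrite('pics/5.png',np.hstack([A,np.vstack([B,T[120:280]])])[:,:,::-1])
x,y,z=np.moveaxis(cloud(t),-1,0)
m=(abs(x-508)<12)&(y>0)&(y<220)&(z>40)
for yy in range(0,220,10):
    k=m&(abs(y-yy)<5)
    if k.any(): print(yy,np.nanmedian(z[k]).round(1),end=' | ')
E
```

```text
[ 0.52  0.56  1.76 -0.47  1.18  0.85] [ 0.49 -1.01 -2.58] [505.88 151.78 138.57]
40 187.3 | 50 186.7 | 60 187.4 | 70 187.3 | 80 186.9 | 90 187.7 | 100 187.4 | 110 187.0 | 120 186.8 | 130 187.0 | 140 172.4 | 150 172.4 | 160 171.6 | 170 172.1 | 180 233.9 | 190 251.1 | 200 261.3 | 210 303.6 |
```

View pics/5.png

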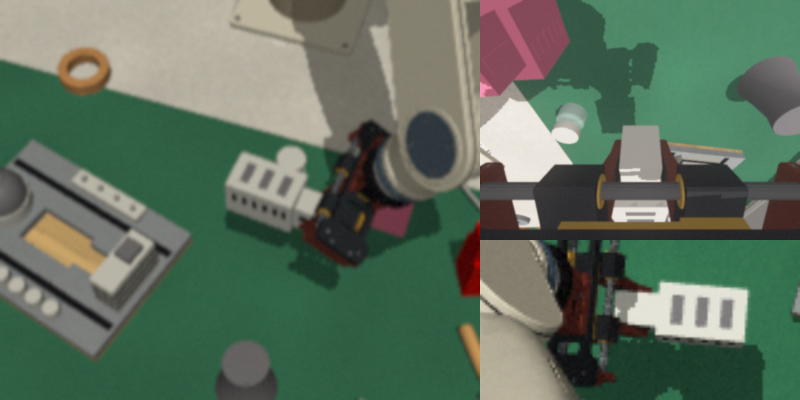

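The picture shows the hall held level by the annex, roof up, centre about (265,185) in the left panel. The depth profile puts the roof flat at z ≈ 187 mm from y 40 to 130, so the underside is about 126 mm up. I'm lowering it.

Call:
play_rows:
  plan: "2 0.95 0 1.65 0 0 0; 2 0.95 0 1.65 0 0 0; 2 0.95 0 1.65 0 0 0; 2 0.95 0 1.65 0 0 0; 2 0.95 0 1.65 0 0 0; 2 0.85 0 1.5 0 0 0; 2 0.25 0 0.4 0 0 0; 2 0 0 0 0 0 0; 2 0 0 0 0 0 0"

```text
t: 8.68
ee_pos: [506.4, 152.0, 21.3]
orientation: [2.01, 1.857, -0.537]
ft_force: [0.5, 0.3, -1.9]
width: 33.9
```

Call:
play_rows:
  plan: "2 0.2 0 0.35 0 0 0; 2 0.1 0 0.17 0 0 0; 2 0.1 0 0.17 0 0 0; 2 0 0 0 0 0 0; 2 0 0 0 0 0 0"

```text
t: 9.3
ee_pos: [506.0, 151.8, 12.8]
orientation: [2.009, 1.857, -0.538]
ft_force: [0.6, -0.4, -1.8]
width: 33.6
```

Call:
play_rows:
  plan: "2 0.03 0 0.05 0 0 0; 2 0.03 0 0.05 0 0 0; 2 0 0 0 0 0 0; 2 0 0 0 0 0 0"

```text
t: 9.8
ee_pos: [505.9, 151.8, 11.7]
orientation: [2.009, 1.857, -0.538]
ft_force: [-0.5, -0.5, -1.7]
width: 33.8
```

Call:
play_rows:
  plan: "2 0.03 0 0.05 0 0 0; 2 0.03 0 0.05 0 0 0; 2 0 0 0 0 0 0; 2 0 0 0 0 0 0"

```text
t: 10.3
ee_pos: [506.0, 151.8, 10.5]
orientation: [2.009, 1.857, -0.539]
ft_force: [-0.6, 0.3, -1.2]
width: 33.6
```

Call:
play_rows:
  plan: "2 0.03 0 0.05 0 0 0; 2 0.03 0 0.05 0 0 0; 2 0 0 0 0 0 0; 2 0 0 0 0 0 0"

```text
t: 10.8
ee_pos: [505.9, 151.8, 10.4]
orientation: [2.009, 1.856, -0.539]
ft_force: [-3.2, 1.8, 7.9]
width: 33.7
```

Contact at 8 N. I'm releasing, retreating and going to a look pose above the hall.

Call:
play_rows:
  plan: "8.7 0 0 0 0 0 0; 8.7 0 0 0 0 0 0; 8.7 0 0 0 0 0 0; 8.7 0 0 0 0 0 0; 8.7 0 0 -1 0 0 0; 8.7 0 0 -2 0 0 0; 8.7 0 0 -3 0 0 0; 8.7 0 0 -4 0 0 0; 8.7 0 0 -4 0 0 0; 8.7 0 0 -4 0 0 0; 8.7 0 0 0 0 0 0"

```text
t: 12.18
ee_pos: [514.8, 244.5, 169.0]
orientation: [2.01, 1.858, -0.527]
ft_force: [-0.2, -0.9, -0.8]
width: 87.0
```

```bash
python3 - <<'E'
from h import *
P,Q=cur();print(P,get_obs()['ft_force'])
rows(P,Q,[((502.7,105,200),toolR(-4.4,0),5)],8.7)
E
```

```text
[514.77 244.54 169.  ] [-0.25 -0.86 -0.81]
8.7 -2.74 -0.02 0.85 0.1 5.9 -0; 8.7 -2.81 -0.02 0.56 0.1 6 -0; 8.7 -2.86 -0.02 0.27 0 5.9 -0; 8.7 -2.87 -0.02 -0.03 0.1 6 -0.1; 8.7 -2.85 -0.03 -0.33 0 5.9 -0;
```

Call:
play_rows:
  plan: "8.7 -2.7 0 0.9 0.1 6 0; 8.7 -2.8 0 0.6 0 6 0; 8.7 -2.9 0 0.3 0.1 5.9 0; 8.7 -2.9 0 0 0 5.9 0; 8.7 -2.8 0 -0.3 0 5.9 0; 8.7 0 0 0 0 0 0; 8.7 0 0 0 0 0 0"

```text
t: 13.05
ee_pos: [501.6, 101.6, 194.8]
orientation: [2.309, 2.129, -0.011]
ft_force: [0.3, 0.6, -0.8]
width: 87.1
```

```bash
python3 - <<'E'
from h import *
P,Q=cur();print(P,Q.as_rotvec(),(Q.inv()*toolR(-4.4,0)).as_rotvec()*57.3)
w=grab('wrist','6.png');c=cloud(w);np.savez('/tmp/w1.npz',c=c,p=w['pixels'],P=P,Q=Q.as_rotvec())
x,y,z=np.moveaxis(c,-1,0)
print('bench',np.nanmedian(z[(z<10)]))
for lo,hi in((54,68),(40,51)):
    m=(z>lo)&(z<hi)&(abs(x-503)<60)&(y>0)&(y<230)
    k,l,st,ce=cv2.connectedComponentsWithStats(m.astype(np.uint8));i=1+np.argmax(st[1:,4]);q=c[l==i]
    A=np.c_[q[:,:2]-q[:,:2].mean(0),np.ones(len(q))];print(st[i],np.median(q,0),'slope',np.linalg.lstsq(A,q[:,2],rcond=None)[0],cv2.minAreaRect(q[:,:2].astype(np.float32)))
E
```

```text
[501.63 101.62 194.79] [ 2.31  2.13 -0.01] [-0.22  0.35 -0.25]
bench 0.3834456195682492
[ 233  157   50   78 3704] [501.42  89.78  59.53] slope [-0.   -0.   59.49] ((501.11138916015625, 86.12565612792969), (90.65254974365234, 54.20473861694336), 85.2826156616211)
[ 233  114   49   43 1358] [506.45 153.    44.49] slope [-0.   -0.02 44.63] ((506.3337097167969, 153.17337036132812), (45.04195785522461, 53.23540496826172), 85.416748046875)
```

View pics/6.png

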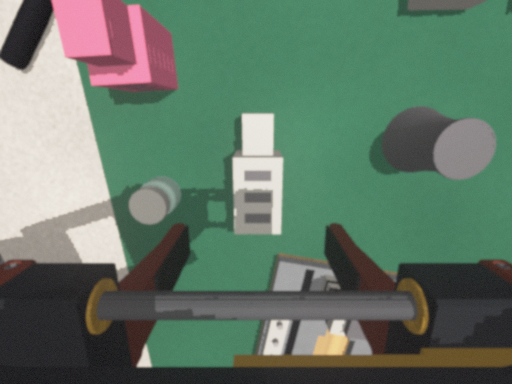

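The wrist view shows the hall lying flat, roof up and released. Its roof is at (258,195) px and its annex at (258,133), with slope about 0 and roof height 59.5. I'm measuring the pocket the same way before regrasping.

```bash
python3 - <<'E'
from h import *
P,Q=cur()
u=np.array([.254,.967,0])
rows(P,Q,[(np.array([595,-176,200])-20*u,toolR(-14.7,0),7)],8.7)
E
```

```text
8.7 -4.14 1.59 -0.06 -0 0.1 1.4; 8.7 -4.1 1.7 -0.06 -0 0 1.5; 8.7 -4.05 1.8 -0.07 -0 0.1 1.4; 8.7 -4.01 1.9 -0.07 -0 0 1.5; 8.7 -3.95 2.01 -0.07 -0.1 0.1 1.4; 8.7 -3.9 2.1 -0.08 -0 0 1.5; 8.7 -3.85 2.2 -0.07 -0.1 0.1 1.4;
```

Call:
play_rows:
  plan: "8.7 -4.1 1.6 -0.1 0 0.1 1.4; 8.7 -4.1 1.7 -0.1 0 0 1.5; 8.7 -4.1 1.8 -0.1 0 0.1 1.4; 8.7 -4 1.9 -0.1 0 0 1.5; 8.7 -4 2 0 -0.1 0 1.5; 8.7 -3.9 2.1 0 0 0 1.5; 8.7 -3.8 2.2 -0.1 -0.1 0.1 1.4; 8.7 0 0 0 0 0 0; 8.7 0 0 0 0 0 0"

```text
t: 14.22
ee_pos: [589.7, -194.3, 199.6]
orientation: [-2.487, -1.918, 0.001]
ft_force: [0.5, -0.1, 0.1]
width: 87.1
```

```bash
python3 - <<'E'
from h import *
P,Q=cur();print(P,(Q.inv()*toolR(-14.7,0)).as_rotvec()*57.3)
w=grab('wrist','7.png');c=cloud(w);np.savez('/tmp/w2.npz',c=c,p=w['pixels'],P=P,Q=Q.as_rotvec(),eye=w['eye'],A=att(w),K=[w['fx'],w['fy'],w['cx'],w['cy']])
x,y,z=np.moveaxis(c,-1,0);p=w['pixels'].astype(int)
near=(abs(x-595)<70)&(abs(y+176)<100)
print('boardtop',np.nanmedian(z[near&(z>18)&(z<30)]),'floor',np.nanmedian(z[near&(z>3)&(z<15)]))
tan=near&(z<16.5)&(z>3)
k,l,st,ce=cv2.connectedComponentsWithStats(tan.astype(np.uint8));i=1+np.argmax(st[1:,4]);q=c[l==i]
print(st[i],cv2.minAreaRect(q[:,:2].astype(np.float32)))
# board-frame extents
th=np.radians(-14.7);B=np.array([[np.cos(th),np.sin(th)],[-np.sin(th),np.cos(th)]])
b=(q[:,:2]-[595,-176])@B.T
for yy in range(-75,76,10):
    s=b[abs(b[:,1]-yy)<4,0]
    if len(s):print(yy,s.min().round(1),s.max().round(1),len(s))
for xx in range(-28,29,7):
    s=b[abs(b[:,0]-xx)<3,1]
    if len(s):print('x',xx,s.min().round(1),s.max().round(1))
E
```

```text
[ 589.71 -194.27  199.64] [-0.07  0.01 -0.01]
boardtop 23.54630377547153 floor 8.497397080309383
[ 233  104   46  110 4252] ((593.7150268554688, -177.00738525390625), (137.93875122070312, 56.800392150878906), 75.19234466552734)
-65 -29.1 27.2 244
-55 -28.9 27.2 246
-45 -29.2 27.3 234
-35 -29.3 27.2 255
-25 -29.2 26.9 265
-15 -29.4 27.4 273
-5 -29.1 27.4 270
5 -28.9 27.3 270
15 -29.1 27.3 273
25 -19.1 17.0 177
35 -19.0 16.8 179
45 -19.0 16.7 210
55 -19.0 17.5 217
65 -19.0 17.5 185
x -28 -69.9 20.9
x -21 -69.9 67.6
x -14 -69.9 67.6
x -7 -70.3 67.6
x 0 -70.3 67.6
x 7 -70.2 67.6
x 14 -70.0 67.6
x 21 -70.2 21.0
x 28 -69.8 20.9
```

View pics/7.png

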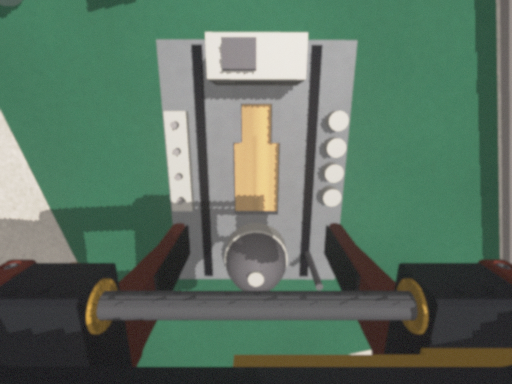

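The wrist view shows the pocket (256,160 px) clearly. Its measured width of 56.4 and length of 137.6 match the data, with its centre at about (593.75, -176.95) and yaw about -14.75°. Next I grasp the lying hall from above to square it, open, re-look with the same viewing geometry, then regrasp.

```bash
python3 - <<'E'
from h import *
P,Q=cur();q=toolR(-4.7,0)
P,Q=rows(P,Q,[((502.2,99,120),q,8),((502.2,99,24),q,5)],8.7)
rows(P,Q,[((502.2,99,100),q,3),((501.3,88.6,240),q,4)],8.7)
E
```

```text
8.7 3.27 -1.98 1 -0 0 -1.2; 8.7 3.31 -1.92 1 -0 0 -1.3; 8.7 3.35 -1.84 1 -0 0 -1.2; 8.7 3.39 -1.77 1 -0 0 -1.3; 8.7 3.43 -1.69 1 -0 0 -1.2; 8.7 3.46 -1.62 1 -0 0 -1.3; 8.7 3.49 -1.54 1 -0 0 -1.2; 8.7 3.53 -1.47 1 -0.1 0 -1.3;
8.7 0 -0 1.92 0 0 0; 8.7 0 -0 1.92 0 0 0; 8.7 0 -0 1.92 0 0 0; 8.7 0 -0.01 1.92 0 0 0; 8.7 0 -0 1.92 0 0 0;
8.7 -0 0 -2.53 0 0 0; 8.7 -0 0 -2.54 0 0 0; 8.7 -0 0.01 -2.53 0 0 0;
8.7 -0.26 0 -3.5 0 0 0; 8.7 -0.26 0 -3.5 0 0 0; 8.7 -0.26 0 -3.5 0 0 0; 8.7 -0.27 0 -3.5 0 0 0;
```

Call:
play_rows:
  plan: "8.7 3.3 -2 0.9 0 0 -1.2; 8.7 3.3 -1.9 1 0 0 -1.3; 8.7 3.3 -1.8 1 0 0 -1.2; 8.7 3.4 -1.8 1 0 0 -1.3; 8.7 3.4 -1.7 1 0 0 -1.2; 8.7 3.5 -1.6 1 0 0 -1.3; 8.7 3.5 -1.5 1 0 0 -1.2; 8.7 3.5 -1.5 1 0 0 -1.3; 8.7 0 0 0 0 0 0; 8.7 0 0 0 0 0 0"

```text
t: 15.52
ee_pos: [503.3, 97.4, 121.6]
orientation: [2.31, 2.128, 0.0]
ft_force: [0.6, -0.1, 1.0]
width: 87.1
```

```bash
python3 - <<'E'
from h import *
P,Q=cur();q=toolR(-4.7,0);print(P)
rows(P,Q,[((502.2,99,24),q,6)],8.7)
E
```

```text
[503.32  97.43 121.59]
8.7 0.03 -0.02 1.63 0 0 0; 8.7 0.02 -0.02 1.63 0 0 0; 8.7 0.03 -0.02 1.62 0 0 0; 8.7 0.02 -0.02 1.63 0 0 0; 8.7 0.03 -0.03 1.62 0 0 0; 8.7 0.02 -0.02 1.63 0.1 0 0;
```

Call:
play_rows:
  plan: "8.7 0.1 -0.1 1.7 0 0 0; 8.7 0.1 0 1.7 0 0 0; 8.7 0 0 1.7 0 0 0; 8.7 0 0 1.7 0 0 0; 8.7 0 0 1.7 0 0 0; 8.7 0 0 1.2 0 0 0; 8.7 0 0 0 0 0 0; 5 0 0 0 0 0 0; 5 0 0 0 0 0 0; 5 0 0 0 0 0 0; 5 0 0 0 0 0 0; 5 0 0 0 0 0 0"

```text
t: 17.02
ee_pos: [502.7, 98.9, 24.7]
orientation: [2.312, 2.126, 0.0]
ft_force: [-2.5, -0.6, 5.1]
width: 54.2
```

Call:
play_rows:
  plan: "8.7 0 0 0 0 0 0; 8.7 0 0 0 0 0 0; 8.7 0 0 0 0 0 0; 8.7 0 0 -2.5 0 0 0; 8.7 0 0 -2.5 0 0 0; 8.7 0 0 -2.5 0 0 0; 8.7 -0.3 0 -3.5 0 0 0; 8.7 -0.3 0 -3.5 0 0 0; 8.7 -0.2 0 -3.5 0 0 0; 8.7 -0.3 0 -3.5 0 0 0; 8.7 0 0 0 0 0 0; 8.7 0 0 0 0 0 0; 8.7 0 0 0 0 0 0"

```text
t: 18.65
ee_pos: [500.7, 88.0, 237.9]
orientation: [-2.312, -2.126, 0.003]
ft_force: [-0.3, 0.2, -0.1]
width: 87.1
```

```bash
python3 - <<'E'
from h import *
P,Q=cur();print(P,(Q.inv()*toolR(-4.7,0)).as_rotvec()*57.3)
w=grab('wrist');c=cloud(w);np.savez('/tmp/w3.npz',c=c,p=w['pixels'],P=P,Q=Q.as_rotvec(),eye=w['eye'],A=att(w),K=[w['fx'],w['fy'],w['cx'],w['cy']])
x,y,z=np.moveaxis(c,-1,0)
near=(abs(x-503)<60)&(abs(y-108)<100)
print('bench',np.nanmedian(z[near&(z<10)]),'roof',np.nanmedian(z[near&(z>52)&(z<68)]))
def box(m):
    k,l,st,ce=cv2.connectedComponentsWithStats(m.astype(np.uint8));i=1+np.argmax(st[1:,4]);q=c[l==i];print(st[i]);return q
th=np.radians(-4.7);B=np.array([[np.cos(th),np.sin(th)],[-np.sin(th),np.cos(th)]])
q=box(near&(z>30)&(z<75));b=(q[:,:2]-[502.95,108.5])@B.T
for yy in range(-65,66,10):
    s=b[abs(b[:,1]-yy)<4,0]
    if len(s):print(yy,s.min().round(1),s.max().round(1),len(s))
for xx in range(-28,29,7):
    s=b[abs(b[:,0]-xx)<3,1]
    if len(s):print('x',xx,s.min().round(1),s.max().round(1))
print(cv2.minAreaRect(q[:,:2].astype(np.float32)))
E
```

```text
[500.74  87.98 237.9 ] [-0.11  0.06 -0.09]
bench 0.5766277170561693 roof 59.49462534041231
[ 236  103   44  109 4091]
-65 -25.9 27.7 189
-55 -25.6 27.6 237
-45 -25.5 27.4 251
-35 -25.2 27.0 261
-25 -25.1 26.9 251
-15 -26.0 27.9 261
-5 -25.8 27.7 266
5 -25.7 27.4 264
15 -25.4 27.2 270
25 -26.0 27.6 277
35 -16.1 17.8 194
45 -15.9 17.7 164
55 -15.8 17.6 196
65 -15.6 17.4 166
x -28 -67.0 22.6
x -21 -68.0 22.6
x -14 -68.1 66.9
x -7 -67.7 66.9
x 0 -67.8 66.9
x 7 -66.5 66.9
x 14 -66.6 66.9
x 21 -66.4 22.7
x 28 -66.3 22.6
((503.8632507324219, 107.85467529296875), (135.01536560058594, 54.02811050415039), 85.41841888427734)
```

```bash
python3 - <<'E'
from h import *
P,Q=cur();q=R.from_rotvec([2.312,2.126,0.0]);m=q.as_matrix();print('yaw',np.degrees(np.arctan2(m[1,1],m[0,1])))
rows(P,Q,[((502.7,98.9,110),q,5),((502.7,98.9,24.7),q,5)],8.7)
q2=R.from_euler('z',-10.15,degrees=True)*q
rows(np.array([502.7,98.9,24.7]),q,[((502.7,98.9,119),q,5),((591.05,-185.6,119),q2,10)],5)
E
```

```text
yaw -4.7998045984600894
8.7 0.22 0.02 2.56 -0 0 0; 8.7 0.22 0.02 2.56 -0 0 0; 8.7 0.23 0.03 2.56 -0 0 0; 8.7 0.22 0.02 2.56 -0.1 0 0; 8.7 0.23 0.02 2.56 -0 0 0;
8.7 0 0 1.71 -0 0 0; 8.7 0 0 1.7 -0 0 0; 8.7 0 0 1.71 -0 0 0; 8.7 0 0 1.7 -0 0 0; 8.7 0 0 1.71 -0 0 0;
5 -0 0 -1.89 0 0 0; 5 -0 0 -1.88 0 0 0; 5 -0 0 -1.89 0 0 0; 5 -0 0 -1.88 0 0 0; 5 -0 0 -1.89 0 0 0;
5 -2.76 1.12 0 0 -0 1; 5 -2.74 1.17 0 0 -0 1; 5 -2.72 1.21 0 0 -0 1; 5 -2.7 1.26 0 0 -0 1; 5 -2.68 1.31 0 0 -0 1; 5 -2.65 1.36 0 0 -0 1; 5 -2.63 1.4 0 0 -0 1; 5 -2.61 1.45 0.01 0 -0 1; 5 -2.58 1.49 0 0 -0 1.1; 5 -2.55 1.54 0.01 0 -0 1;
```

Call:
play_rows:
  plan: "8.7 0.2 0 2.6 0 0 0; 8.7 0.2 0 2.6 0 0 0; 8.7 0.2 0 2.6 0 0 0; 8.7 0.3 0.1 2.5 0 0 0; 8.7 0.2 0 2.5 0 0 0; 8.7 0 0 1.8 0 0 0; 8.7 0 0 1.7 0 0 0; 8.7 0 0 1.7 0 0 0; 8.7 0 0 1.7 0 0 0; 8.7 0 0 1.5 0 0 0; 8.7 0 0 0 0 0 0; 8.7 0 0 0 0 0 0; 5 0 0 0 0 0 0; 5 0 0 0 0 0 0; 5 0 0 0 0 0 0; 5 0 0 0 0 0 0; 5 0 0 0 0 0 0; 5 0 0 0 0 0 0"

```text
t: 20.95
ee_pos: [503.6, 98.8, 27.5]
orientation: [2.312, 2.126, -0.0]
ft_force: [-1.3, -0.2, 6.1]
width: 53.9
```

```bash
python3 - <<'E'
from h import *
P,Q=cur();m=Q.as_matrix();print(P,m[:,1],'yaw',np.degrees(np.arctan2(m[1,1],m[0,1])),'tilt',m[:2,2])
foot=np.array([503.83,107.9]);d=np.radians(-14.75+4.6);r=np.array([[np.cos(d),-np.sin(d)],[np.sin(d),np.cos(d)]])
print('T2',np.array([593.75,-176.95])+r@(P[:2]-foot))
E
```

```text
[503.58  98.81  27.47] [ 1.   -0.08  0.  ] yaw -4.79796412714736 tilt [ 0. -0.]
T2 [ 591.9  -185.85]
```

Call:
play_rows:
  plan: "5 0 0 -1 0 0 0; 5 0 0 -2.5 0 0 0; 5 0 0 -3 0 0 0; 5 0 0 -3 0 0 0; 5 0 0 -3 0 0 0; 5 0 0 -1 0 0 0; 5 0 0 0 0 0 0; 5 -2.7 1.1 0 0 0 1; 5 -2.7 1.1 0 0 0 1; 5 -2.7 1.2 0 0 0 1; 5 -2.7 1.2 0 0 0 1; 5 -2.7 1.3 0 0 0 1; 5 -2.7 1.3 0 0 0 1; 5 -2.7 1.4 0 0 0 1; 5 -2.6 1.4 0 0 0 1; 5 -2.6 1.4 0 0 0 1; 5 -2.5 1.5 0 0 0 1; 5 0 0 0 0 0 0; 5 0 0 0 0 0 0"

```text
t: 23.32
ee_pos: [586.9, -184.0, 161.0]
orientation: [-2.488, -1.916, 0.002]
ft_force: [-0.2, -0.3, -1.7]
width: 53.8
```

```bash
python3 - <<'E'
from h import *
P,Q=cur();m=Q.as_matrix();print(P,'yaw',np.degrees(np.arctan2(m[1,1],m[0,1])),get_obs()['ft_force'],get_obs()['width'])
w=grab('wrist','8.png');c=cloud(w);e=np.array(w['eye'])
# hall as seen, in tool frame
q=(c-P)@m; x,y,z=np.moveaxis(q,-1,0)
for lo,hi,n in((-42,-28,'roof'),(-27,-13,'annex')):
    k=(z>lo)&(z<hi)&(abs(y)<40)&(x>0)&(x<110); s=q[k]
    print(n,k.sum(),np.median(s,0))
    for xx in range(5,100,10):
        t=s[abs(s[:,0]-xx)<4]
        if len(t)>10: print(xx,t[:,1].min(),t[:,1].max(),np.median(t[:,2]))
    print('x max',s[abs(s[:,1])<12][:,0].max(), s[abs(s[:,1])<12][:,0].min())
q0=toolR(-14.75-.2,0)
rows(P,Q,[((591.05,-185.6,80),q0,6)],5)
E
```

```text
[ 586.86 -184.04  161.04] yaw -14.798296869908423 [-0.2  -0.28 -1.65] 53.780315089936266
roof 7064 [ 15.99   1.29 -32.02]
5 -27.51449939839746 29.806950546310233 -32.049158047115974
15 -35.572449435974576 37.22823924032353 -32.07682889610139
25 -26.257798486494362 28.087237526255876 -31.934998313801284
35 -25.993399165104584 27.762654991655637 -31.475909466910384
x max 32.99063642387225 0.001990944609215838
annex 6500 [ 52.9    0.74 -17.  ]
35 -26.03691825735852 28.0472812117719 -17.450289484202234
45 -16.061768517125692 17.976050465197815 -16.917869677827166
55 -16.22615823772723 17.64867453792656 -16.88662628702272
65 -16.254835308212918 17.886823778925567 -16.91013105928109
75 -16.13716505423484 17.87711179009817 -16.894409037094334
x max 77.5534992123952 31.97751714727087
5 -0.01 0.08 1.35 -0 -0 0; 5 -0.01 0.08 1.35 -0 -0 0; 5 -0.01 0.08 1.35 -0 -0 0; 5 -0 0.07 1.35 -0 -0 0.1; 5 -0.01 0.08 1.35 -0.1 -0 0; 5 -0 0.07 1.35 -0 -0 0.1;
```

View pics/8.png

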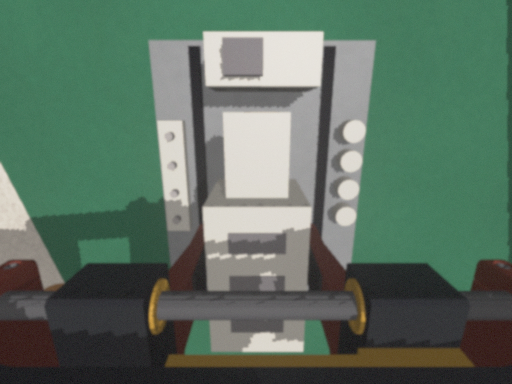

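The wrist view shows the hall level in the hand above the pocket, with its annex at (257,155) px and no yaw relative to the tool. Two estimates of the in-hand offset differ by about 1 mm along and 0.5 mm across, so I'm using the mean. I'm lowering to just above the board.

Call:
play_rows:
  plan: "5 0 0.1 1.5 0 0 0; 5 -0.1 0.1 2 0 0 0; 5 0 0.1 2 0 0 0; 5 0 0.1 2 0 0 0; 5 0 0 2 0 0 0; 5 0 0 0.7 0 0 0; 5 0 0 0.2 0 0 0; 5 0 0 0 0 0 0; 5 0 0 0 0 0 0; 5 0 0 0 0 0 0"

```text
t: 24.62
ee_pos: [591.9, -186.9, 59.1]
orientation: [2.488, 1.916, 0.001]
ft_force: [-0.5, 0.5, -1.5]
width: 53.8
```

```bash
python3 - <<'E'
from h import *
P,Q=cur();m=Q.as_matrix();print(P,'yaw',np.degrees(np.arctan2(m[1,1],m[0,1])),m[:2,2],get_obs()['ft_force'])
print('tool xy to go mm',m.T@(np.array([590.7,-186.0,P[2]])-P))
P,Q=cur();print(P)
E
```

```text
[ 591.94 -186.93   59.1 ] yaw -14.798448305267339 [ 0. -0.] [-0.47  0.46 -1.49]
tool xy to go mm [ 0.58 -1.44 -0.  ]
[ 591.94 -186.93   59.1 ]
```

Call:
play_rows:
  plan: "5 0.06 -0.14 0.3 0 0 0; 5 0 0 0.2 0 0 0; 5 0 0 0 0 0 0; 5 0 0 0 0 0 0; 5 0 0 0.15 0 0 0; 5 0 0 0.15 0 0 0; 5 0 0 0.1 0 0 0; 5 0 0 0 0 0 0; 5 0 0 0 0 0 0"

```text
t: 25.75
ee_pos: [590.5, -185.9, 49.5]
orientation: [2.488, 1.916, 0.0]
ft_force: [0.3, -0.2, -2.3]
width: 53.7
```

No contact 2 mm below the board top, so it has entered. I'm continuing.

Call:
play_rows:
  plan: "5 0 0 0.15 0 0 0; 5 0 0 0.15 0 0 0; 5 0 0 0 0 0 0; 5 0 0 0 0 0 0"

```text
t: 26.25
ee_pos: [590.4, -185.9, 46.5]
orientation: [2.488, 1.916, 0.0]
ft_force: [-0.1, 0.1, -1.9]
width: 53.7
```

Call:
play_rows:
  plan: "5 0 0 0.15 0 0 0; 5 0 0 0.15 0 0 0; 5 0 0 0.15 0 0 0; 5 0 0 0.15 0 0 0; 5 0 0 0 0 0 0; 5 0 0 0 0 0 0"

```text
t: 27.0
ee_pos: [590.4, -185.9, 40.5]
orientation: [2.488, 1.916, 0.0]
ft_force: [-0.4, 0.3, -1.2]
width: 54.0
```

Call:
play_rows:
  plan: "5 0 0 0.1 0 0 0; 5 0 0 0.1 0 0 0; 5 0 0 0.1 0 0 0; 5 0 0 0 0 0 0; 5 0 0 0 0 0 0"

```text
t: 27.62
ee_pos: [590.5, -185.9, 37.5]
orientation: [2.488, 1.916, 0.0]
ft_force: [0.6, -0.7, -1.9]
width: 53.5
```

Call:
play_rows:
  plan: "5 0 0 0.07 0 0 0; 5 0 0 0.07 0 0 0; 5 0 0 0 0 0 0; 5 0 0 0 0 0 0"

```text
t: 28.12
ee_pos: [590.5, -185.9, 36.5]
orientation: [2.488, 1.916, 0.0]
ft_force: [-1.3, 0.4, 5.1]
width: 54.0
```

The floor contact came exactly at the expected height of 36.5. I'm releasing and rising.

Call:
play_rows:
  plan: "8.7 0 0 0 0 0 0; 8.7 0 0 0 0 0 0; 8.7 0 0 0 0 0 0; 8.7 0 0 0 0 0 0; 8.7 0 0 -1 0 0 0; 8.7 0 0 -2 0 0 0; 8.7 0 0 -4 0 0 0; 8.7 0 0 -4 0 0 0; 8.7 0 0 -4 0 0 0; 8.7 0 0 -4 0 0 0; 8.7 -0.5 0 -1 0 0 0; 8.7 0 0 0 0 0 0; 8.7 0 0 0 0 0 0"

```text
t: 29.75
ee_pos: [588.1, -190.4, 234.7]
orientation: [-2.488, -1.916, 0.002]
ft_force: [0.0, 0.8, 0.6]
width: 87.1
```

```bash
python3 - <<'E'
from h import *
P,Q=cur();print(P,get_obs()['ft_force'])
w=grab('wrist','9.png');c=cloud(w);x,y,z=np.moveaxis(c,-1,0)
for lo,hi,n in((60,76,'roof'),(46,59,'annex')):
    m=(z>lo)&(z<hi)&(abs(x-595)<60)&(abs(y+177)<72)
    k,l,st,ce=cv2.connectedComponentsWithStats(m.astype(np.uint8));i=1+np.argmax(st[1:,4]);q=c[l==i]
    A=np.c_[q[:,:2]-q[:,:2].mean(0),np.ones(len(q))];print(n,np.linalg.lstsq(A,q[:,2],rcond=None)[0],cv2.minAreaRect(q[:,:2].astype(np.float32)))
m=(z>46)&(z<76)&(abs(x-595)<60)&(abs(y+177)<72);k,l,st,ce=cv2.connectedComponentsWithStats(m.astype(np.uint8));i=1+np.argmax(st[1:,4]);print(cv2.minAreaRect(c[l==i][:,:2].astype(np.float32)))
print('board',np.nanmedian(z[(z>19)&(z<29)]))
E
```

```text
[ 588.11 -190.42  234.69] [0.01 0.76 0.56]
roof [-0.   -0.01 68.48] ((587.997314453125, -198.01927185058594), (89.56660461425781, 54.089168548583984), 75.4395751953125)
annex [-0.  -0.  53.4] ((604.7415771484375, -133.2755584716797), (44.818763732910156, 52.84827423095703), 75.22279357910156)
((593.5957641601562, -176.4654083251953), (134.10475158691406, 54.089168548583984), 75.4395751953125)
board 23.58557792901277
```

View pics/9.png

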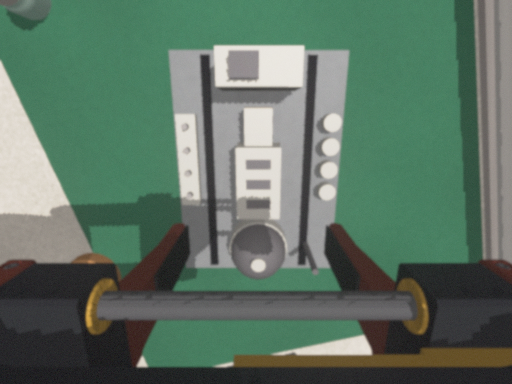

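The final view shows the hall seated in the pocket at (258,165) px. The roof is level at 68.5 mm, where bench and board readings run about 0.5 mm low and 69 is expected. Its centre is within 1 mm of the pocket centre, and the hand is clear. I'm handing in.

```bash
python3 -c "
from workcell import *
print(close_job())"
```

```text
the job is handed in; nothing more can be done
None
```

The turbine hall is seated in its pocket and released, and the job was handed in at about 30 s on the robot's clock. No verdict was reported.

- **Lay-down:** I pinched the standing hall by its annex with the hand tilted 60°. I lifted it, turned it 90° and laid it on its underside on the bench near x 0.50, y 0.11 m. The wrist-camera depth then showed the roof level at 59.5 mm with the hand off it.
- **Seating:** I took it again from above by the main part and lowered it into the pocket. It went in without a jam and touched the floor at exactly the expected tool height, with about 5 N.
- **Last checks:**
  - The hall's centre reads about 0.5 mm from the measured pocket centre.
  - It is square to within about 0.3–0.6°.
  - The roof is at 68.5 mm, where 69 is expected and the camera reads about 0.5 mm low.
  - The gripper is open and about 200 mm clear.
- **What disagreed:** Before insertion, two estimates of where the hall sat in the hand differed by about 1 mm along and 0.5 mm across. I used their mean.
- **Other loose things:** I did not measure them again. The hand was not steered against any of them, and the forces I read in free moves stayed near zero.

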